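Press a keyed spindle home in a pulley hub and hold it

ROBOT

A 6-joint arm with a two-finger parallel gripper is mounted at the origin on a cart in front of the work surface, level with it; the furniture and walls round the work are solid. World frame = base frame: x ahead of the robot, y to its left, z up, the work surface at z = 0. Lengths are in mm, angles in rad, forces in N, time in s.
With the tool pointing down it reaches from about 250 to 725 mm from the base axis. Payload 9.7 kg.
Tool frame: the origin (TCP) lies at the very end of the fingers, on their centre line; the grasp point (between the pads) lies behind it (r.grip_depth is the z of the grasp point in the tool frame, in mm); z points along the fingers, y is the line along which they close (so a half turn about z gives the same grasp; the last joint's range is limited). The gripper opens to 85 mm and grips with 20 to 120 N. Pads are 22 mm wide; open, the fingers measure 114 mm over their backs; the gripper's body (76 mm by 85 mm) begins 54 mm behind the grasp point. The pads swing forward as they close: fully open they stand 13 mm farther back than shut.
Start: joints at [1.34, 0.087, 0.176, 1.66, 0, 1.571], TCP at [125.813, 535.414, 231.284] pointing down, gripper open.
Joint ranges: [-3.13, 3.13], [-0.85, 1.81], [-1.15, 1.24], [-2.2, 2.28], [-1.44, 1.52], [-3.14, 3.14]. Speed limits (rad/s): [2.22, 2.22, 2.57, 3.14, 3.14, 3.14].

INTERFACE

Orientations are given as [roll, pitch, yaw] about the fixed x, y, z axes, in that order (R = Rz(yaw) Ry(pitch) Rx(roll)).
In Python, from bench import r gives the robot as it stands.
- The arm moves only by the shell command python3 -m crank 'ROWS' [FORCE]. ROWS is JSON, a list of rows, each a list of 7 numbers: the opening, from 0 (shut) to 1 (fully open), then the shift along the world's x, y, z in m, then the turn, a rotation vector about the world's x, y, z in degrees. In form: [[hand, tx, ty, tz, rx, ry, rz], ...]. A call has 1 to 5 rows; each row is the pose to reach, as a shift and turn from the pose commanded when the call began; what a row does not reach only later rows make up. A row lasts 1/12 s, in which the tool goes at most 41.7 mm and 7.16 degrees, less where a joint would pass 70% of its speed; a pose out of reach is approached as far as the arm can. A call with a gripper value outside its range is refused whole. The fingers move at their own pace and stop on an object; FORCE is the grip in N (left out, the last holds). Time passes only in rows, so rows that repeat a pose let the fingers close. It gives the time, the measured TCP pose, the force, the opening and the grip force at its end, in the units of the state.
- r.observe(): the state, without advancing time (a new reading comes with each control period).
- r.camera(name): name is "scene" or "top" or "wrist"; returns (picture, depth): 384x512x3 uint8, red, green, blue; 384x512 float32, mm along the optical axis (not along the pixel's ray), 0 where there is no reading.
- r.get_calibration(name): a dict with "K" (3x3 intrinsics, pixels), "k1" (the pictures are not rectified: a ray, as slopes to the right and down, at radius r is drawn at 1 + k1 r^2 times it, then the intrinsics apply), "extrinsics" (4x4, takes a point from camera to world coordinates); the wrist camera has in their place "tool_from_camera" (4x4, takes a point from camera to tool coordinates, whose origin is the TCP and whose axes are the flange's). Camera axes: x right, y up, looking along -z (the intrinsics and any distortion apply to the point x, -y, -z); pixel columns grow to the right and rows downward; lengths in mm; the calibration is good to about 2 mm. A picture is of the moment at which its call begins: read the wrist's pose just before it. get_calibration takes no time and is no camera call.
- r.sign_off(): hands the job in; it is judged then, once.
The state is a dict: "clock": time; "q": joint angles; "dq": joint speeds; "effort": joint torques, N m; "ee_pos": TCP position; "eef_rot": TCP orientation; "wrist_force": force on the tool from outside, world axes, zero at the start; "torque": the same for the moment, N m; "finger_gap": finger opening in mm; "grasp_force": force on a finger pad.
Only numpy, scipy, OpenCV 4.12 (cv2) and the standard library are available. Lean on these libraries where they do the work, as an engineer would, in place of code of your own. Each camera call takes 0.05 s, during which the arm holds its last target. There are 200 camera calls.

TASK

Take the keyed spindle out of the orange holder by its square black head, push it down into the bore of the pulley hub in the aluminium fixture, turning it until its key slips into the keyway (the hub is clamped at a different angle each time), and keep pushing against the sprung ejector until the spindle's flange is flush on the hub face. Finish while still holding it pressed fully home (the grub screw will be tightened next): do not let go, because the spring would lift it again. Leave the solder reel, relay, side cutters and screw tray where they are.

Things in the scene. Friction and masses are not known exactly. Their poses are not given: they have to be found in the camera images.
- spindle_head (a point): Centre of the loose upright spindle's square black head, where it is grasped: 24 x 24 mm, 40 mm tall, faces parallel to the spindle's own x and y axes, z up. The flange underside is 25 mm and the shaft's tip 59 mm below this point. Red marks on the head's face, its top edge and the flange show the key's side: the spindle's own -x (towards the robot at yaw 0).
- spindle_seat (a point): Centre of the underside of the spindle's steel flange (40 mm across, 5 mm thick), 34 mm above the shaft's tip; axes as the spindle. Below it the shaft, 20 mm in diameter, its last 6 mm tapering to 13 mm. A brass key 6 mm wide stands out 5 mm on the -x side, from the flange down to 10 mm above the tip.
- spindle: The whole spindle (0.15 kg, may differ by a third); its origin is the centre of the shaft's tip, 59 mm below the head's centre.
- holder: Fixed orange holder block 70 x 64 x 40 mm (x, y, z), origin at the centre of its underside. The spindle's flange rests on its top and the shaft hangs in a loose through hole (about 3 mm play), so it is drawn straight up. The spindle stands within a few mm and 0.15 rad of the block's axes.
- hub_mouth (a point): Centre of the hub's bore at its top face, 50 mm above the bench; z up, x and y as the fixture's. Bore 22.4 mm in diameter, its keyway 8.6 mm wide. With the key over the keyway the spindle goes in (play about 1.2 mm, 0.1 rad either way) until its flange meets the face; else the key stops on the face with the flange 24 mm above it, the shaft's tip in the bore.
- fixture: Fixed aluminium fixture: base plate 112 x 100 x 12 mm, origin under the bore's axis at bench level; on it the toothed pulley hub, 60 mm across, top 50 mm up, toe clamps at +y and -y to 30 mm up. The hub is clamped and does not turn, at an angle that differs each time: its keyway (red mark on the face) lies within 0.35 rad either side of the fixture's own -x; see the mark or feel for it.
- ejector (a joint): Travel (m) of the brass spring-loaded ejector pin in the bore, 0 when up. The spindle's tip meets it when the flange is 10 mm above the hub face; 0.010 with the spindle home. Its spring pushes up with 5 N at 0 and 10 N at 0.010, enough to lift a spindle that is let go.
- reel_centre (a point): Centre of the loose solder reel (60 mm in diameter, 50 mm tall), a bystander.
- relay_centre (a point): Centre of the loose blue relay, 28 x 28 x 30 mm, a bystander.
- cutters_centre (a point): Centre of the loose red-handled side cutters, 52 x 131 x 12 mm, a bystander.
- tray_centre (a point): Centre of the loose small black tray of screws, 65 x 100 x 16 mm, a bystander.

How it is judged:
By the outcome, as a careful person would: the job done as asked, in the order asked, and still so for the second after the job is handed in, while the arm keeps its last pose, push and grip.
It also fails if it takes over 48 s, if anything falls off the work surface, if the arm or the gripper's body presses on something with over 40 N, if the wrist force passes 120 N, or if a joint passes its speed limit or range.

## Working session

There is one attempt and no reset: what is moved stays moved. The work goes in short steps, Python scripts to look and compute and a shell command to move; the robot and the scene stay as the last step left them, time stands still between calls to the robot, and variables do not carry over. Pictures are saved under pics/ and viewed, at most 10 in all, crops included, and the job is handed in when it is done.

```bash
ls; mkdir -p pics; cat > h.py <<'E'
import numpy as np, cv2
from bench import r
def ray(cal,uv,T):
    K=np.array(cal["K"]);d=np.array([cal.get("k1",0),0,0,0,0],float)
    p=cv2.undistortPoints(np.array(uv,float).reshape(-1,1,2),K,d).reshape(-1,2)
    v=np.c_[p[:,0],-p[:,1],-np.ones(len(p))]
    return T[:3,3],v@T[:3,:3].T
def onplane(cal,uv,z,T=None):
    T=np.array(cal["extrinsics"]) if T is None else T
    o,v=ray(cal,uv,T); return o+v*((z-o[2])/v[:,2])[:,None]
def wristT(cal,s):
    from scipy.spatial.transform import Rotation as R
    T=np.eye(4);T[:3,:3]=R.from_euler('xyz',s["eef_rot"]).as_matrix();T[:3,3]=s["ee_pos"]
    return T@np.array(cal["tool_from_camera"])
E
python3 - <<'E'
from h import *
print(r.observe(),r.grip_depth)
for n in("scene","top"):
    p,d=r.camera(n);cv2.imwrite(f"pics/{n}.png",p[...,::-1]);np.savez(f"{n}.npz",p=p,d=d)
    print(r.get_calibration(n))
print(r.get_calibration("wrist"))
a=cv2.imread("pics/top.png");print(a.shape)
E
```

```text
pics
{'clock': 0.0, 'q': array([1.34001295e+00, 8.74492308e-02, 1.75132054e-01, 1.65977693e+00,
       1.09026198e-05, 1.57080686e+00]), 'dq': array([-0.00119193,  0.00068936, -0.00154197,  0.00035684, -0.00068204,
       -0.00139717]), 'effort': array([ 1.54923328e-03, -5.20388210e+01,  4.64804363e+01,  1.62695500e-02,
        7.99039231e-05, -1.63815832e-05]), 'ee_pos': array([125.75356154, 535.20381435, 230.587952  ]), 'eef_rot': array([-3.14029487e+00, -1.08889450e-05,  2.91079873e+00]), 'wrist_force': array([-0.43366977, -0.10179946, -0.41126469]), 'torque': array([-0.01817108,  0.01917435,  0.02273509]), 'grasp_force': 0.0, 'finger_gap': 85.39792606188949} -18.700000000000003
{'K': array([[474.80340685,   0.        , 254.32478059],
       [  0.        , 474.80340685, 189.29259237],
       [  0.        ,   0.        ,   1.        ]]), 'k1': -0.09551016876632501, 'extrinsics': array([[ 8.77787925e-01,  3.68098043e-01, -3.06581457e-01,
         2.38193396e+02],
       [-4.78997908e-01,  6.65027112e-01, -5.72974645e-01,
        -5.97857987e+02],
       [-7.02586452e-03,  6.49802101
[... 545 characters left out ...]
-01,  9.94591580e-01,
         1.18910964e+03],
       [ 0.00000000e+00,  0.00000000e+00,  0.00000000e+00,
         1.00000000e+00]])}
{'K': array([[291.95399236,   0.        , 256.91169063],
       [  0.        , 291.95399236, 191.4822997 ],
       [  0.        ,   0.        ,   1.        ]]), 'k1': -0.044329475010797426, 'tool_from_camera': array([[-4.05493355e-04,  9.65315915e-01,  2.61084316e-01,
         6.47245923e+01],
       [ 9.99999917e-01,  3.84454727e-04,  1.31655000e-04,
        -3.03242542e-01],
       [ 2.67135673e-05,  2.61084348e-01, -9.65315991e-01,
        -1.42530645e+02],
       [ 0.00000000e+00,  0.00000000e+00,  0.00000000e+00,
         1.00000000e+00]])}
(384, 512, 3)
```

View pics/top.png

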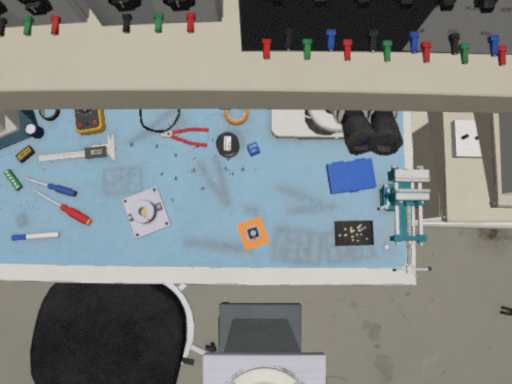

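View pics/scene.png

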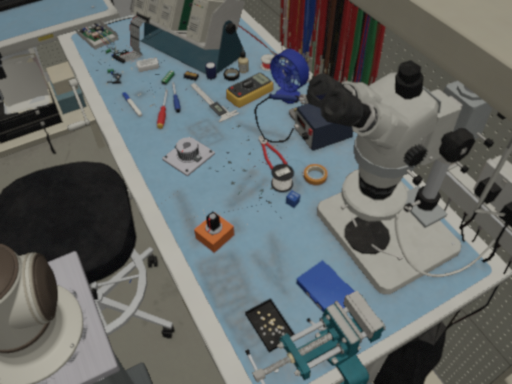

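The top view shows the fixture near (146,212), rotated about 20° with the hub at (149,211), and the holder near (254,233). The spindle stands in the holder. The scene view agrees: fixture (188,152), holder (214,235). The bystanders are clear of both.

```bash
python3 - <<'E'
from h import *
for n,(u0,v0,u1,v1) in {"top":(235,212,275,254),"scene":(190,205,240,255)}.items():
    p=np.load(n+".npz")["p"];c=r.get_calibration(n)
    hsv=cv2.cvtColor(p,cv2.COLOR_RGB2HSV)
    m=cv2.inRange(hsv,(5,150,120),(20,255,255));m[:v0]=0;m[v1:]=0;m[:,:u0]=0;m[:,u1:]=0
    k=max(cv2.findContours(m,0,2)[0],key=cv2.contourArea);b=cv2.minAreaRect(k)
    print(n,b,onplane(c,[b[0]],40 if n=="top" else 20))
    if n=="top": q=onplane(c,cv2.boxPoints(b),40);print(q)
    d=cv2.inRange(hsv,(0,0,0),(180,255,60));d[:v0]=0;d[v1:]=0;d[:,:u0]=0;d[:,u1:]=0
    M=cv2.moments(d,True);print("head",M["m00"],onplane(c,[[M["m10"]/M["m00"],M["m01"]/M["m00"]]],80 if n=="top" else 70))
p=np.load("top.npz")["p"];c=r.get_calibration("top")
print("hub approx",onplane(c,[[149,211]],50))
w=cv2.resize(p[180:260,110:280],None,fx=4,fy=4,interpolation=cv2.INTER_CUBIC);cv2.imwrite("pics/topcrop.png",w[...,::-1])
E
```

```text
top ((252.60000610351562, 232.80003356933594), (25.930675506591797, 23.40085220336914), 71.56504821777344) [[462.81055541  33.05859829  40.        ]]
[[484.29783333  71.79447736  40.        ]
 [503.48894242  15.57866002  40.        ]
 [441.35554601  -5.56508128  40.        ]
 [422.36282277  50.43115164  40.        ]]
head 1.0 [[452.01045906  36.76675959  80.        ]]
scene ((213.25, 228.25003051757812), (24.748737335205078, 29.698484420776367), 45.0) [[467.94260134  44.28716437  20.        ]]
head 121.0 [[462.55238059  24.15418337  70.        ]]
hub approx [[515.37535711 295.64890884  50.        ]]
```

View pics/topcrop.png

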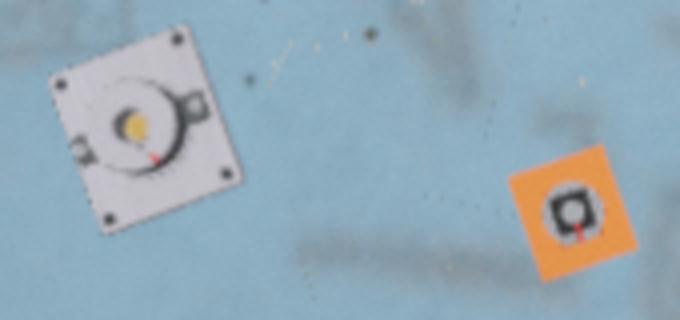

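The close-up shows the fixture at yaw ≈0.35, with the keyway mark at crop (155,160) and the hub at (133,127), so the keyway yaw is ≈0.6. The spindle head is at crop (573,212) with its mark at (578,235), giving yaw ≈0.2. I'll pass over the hub for a wrist look, turning the tool to yaw ≈1.78 so the fingers close along x.

```bash
python3 -m crank '[[1,0.033,-0.02,0,0,0,-6.5],[1,0.066,-0.04,0,0,0,-13],[1,0.1,-0.06,0,0,0,-19.5],[1,0.133,-0.08,0,0,0,-26],[1,0.166,-0.1,0,0,0,-32.5]]'; python3 -m crank '[[1,0.033,-0.02,0,0,0,-6.5],[1,0.066,-0.04,0,0,0,-13],[1,0.1,-0.06,0,0,0,-19.5],[1,0.133,-0.08,0,0,0,-26],[1,0.166,-0.1,0,0,0,-32.5]]'; python3 -m crank '[[1,0.028,-0.02,0,0,0,0],[1,0.056,-0.039,0,0,0,0],[1,0.056,-0.039,0,0,0,0],[1,0.056,-0.039,0,0,0,0],[1,0.056,-0.039,0,0,0,0]]'
python3 - <<'E'
from h import *
s=r.observe();p,d=r.camera("wrist");print(s["q"],s["ee_pos"],s["eef_rot"])
c=r.get_calibration("wrist");T=wristT(c,s);np.savez("w1.npz",p=p,d=d,T=T)
cv2.imwrite("pics/w1.png",p[...,::-1])
E
```

```text
clock: 0.52
ee_pos: [293.0, 434.2, 231.0]
eef_rot: [-3.141, 0.0, 2.338]
wrist_force: [-0.3, 0.1, 0.9]
finger_gap: 85.4
grasp_force: 0.0
clock: 0.93
ee_pos: [459.2, 334.0, 231.0]
eef_rot: [-3.141, 0.0, 1.771]
wrist_force: [-0.4, 1.1, 0.3]
finger_gap: 85.7
grasp_force: 0.0
clock: 1.35
ee_pos: [513.6, 296.3, 230.8]
eef_rot: [-3.141, 0.0, 1.776]
wrist_force: [-0.8, 0.6, 0.7]
finger_gap: 85.7
grasp_force: 0.0
[5.23239161e-01 1.93555864e-01 2.93881033e-01 1.67214010e+00
 2.38805400e-04 1.88904220e+00] [513.57747908 296.34646554 230.83538686] [-3.14055047e+00  9.19098527e-05  1.77578954e+00]
```

View pics/w1.png

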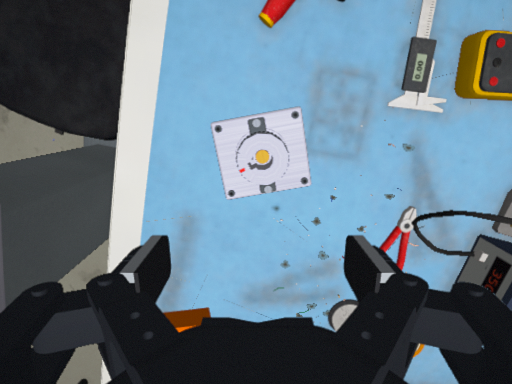

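The wrist view shows the fixture plate (212–312, 108–200), the hub ring around (262,157) and the red keyway mark near (242,170).

```bash
python3 - <<'E'
from h import *
D=np.load("w1.npz");p,d,T=D["p"],D["d"],D["T"];c=r.get_calibration("wrist")
hsv=cv2.cvtColor(p,cv2.COLOR_RGB2HSV)
roi=np.zeros(p.shape[:2],np.uint8);roi[100:208,202:320]=255
m=cv2.inRange(hsv,(0,0,0),(180,45,255))&roi
m=cv2.morphologyEx(m,cv2.MORPH_CLOSE,np.ones((9,9)))
k=max(cv2.findContours(m,0,2)[0],key=cv2.contourArea);b=cv2.boxPoints(cv2.minAreaRect(k))
q=onplane(c,b,12,T);print("plate",b,q,q.mean(0),[np.linalg.norm(q[i]-q[i-1]) for i in range(4)],[np.arctan2(*(q[i]-q[i-1])[1::-1]) for i in range(4)])
red=(cv2.inRange(hsv,(0,140,100),(6,255,255))|cv2.inRange(hsv,(172,140,100),(180,255,255)))&roi
v,u=np.nonzero(red);print("red",len(u),u.mean(),v.mean());R=onplane(c,[[u.mean(),v.mean()]],50,T)[0]
# hub top by depth
vv,uu=np.mgrid[100:208,202:320];uv=np.c_[uu.ravel(),vv.ravel()]
o,ry=ray(c,uv,T);P=o+ry*d[vv,uu].ravel()[:,None]
t=(abs(P[:,2]-50)<5)&(d[vv,uu].ravel()>0);X=P[t][:,:2].astype(np.float32)
print("hubtop",t.sum(),P[t][:,2].mean(),cv2.minEnclosingCircle(X),X.mean(0))
hc=np.array(cv2.minEnclosingCircle(X)[0]);print("red",R,"keyyaw",np.arctan2(*(hc-R[:2])[::-1]),np.linalg.norm(hc-R[:2]))
w=cv2.resize(p[100:208,202:320],None,fx=5,fy=5,interpolation=cv2.INTER_CUBIC);cv2.imwrite("pics/w1c.png",w[...,::-1])
E
```

```text
plate [[210.08255 121.72477]
 [299.97244 106.09174]
 [313.5798  184.33395]
 [223.68991 199.96698]] [[447.85514551 338.68299795  12.        ]
 [549.88685469 378.48334852  12.        ]
 [589.87847333 288.617154    12.        ]
 [481.26134622 244.82876458  12.        ]] [517.22045494 312.65306626  12.        ] [np.float64(99.6222433433668), np.float64(109.5195762613764), np.float64(98.3629121078494), np.float64(117.11149965758547)] [np.float64(1.9127504719827868), np.float64(0.3719239915188323), np.float64(-1.1520973815857363), np.float64(-2.758378506534918)]
red 11 241.72727272727272 170.0
hubtop 1797 49.819767880325074 ((516.75244140625, 312.0657653808594), 30.134347915649414) [517.0543  313.15137]
red [497.11009134 295.76606932  50.        ] keyyaw 0.692663693731238 25.524537366792345
```

View pics/w1c.png

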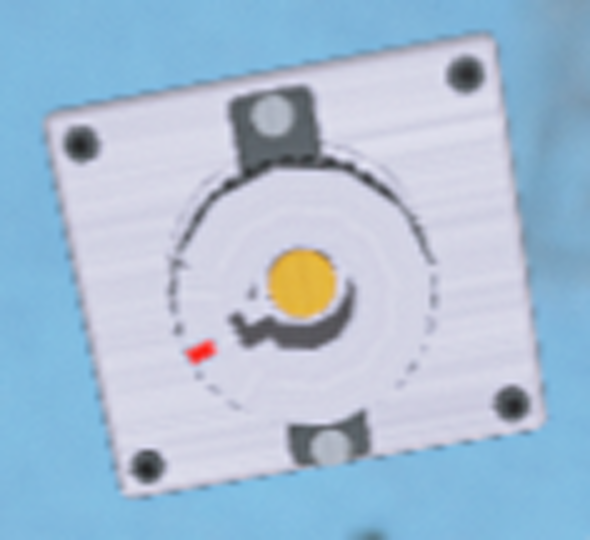

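The hub bore is at (517, 312.5), hub top z 49.8 and radius 30.1 as they must be, and the keyway yaw is ≈0.69. Next is the holder.

```bash
python3 -m crank '[[1,-0.008,-0.038,0,0,0,0],[1,-0.015,-0.076,0,0,0,0],[1,-0.023,-0.114,0,0,0,0],[1,-0.03,-0.151,0,0,0,0],[1,-0.038,-0.189,0,0,0,0]]'; python3 -m crank '[[1,-0.007,-0.033,-0.02,0,0,0],[1,-0.014,-0.066,-0.04,0,0,0],[1,-0.014,-0.066,-0.055,0,0,0],[1,-0.014,-0.066,-0.055,0,0,0],[1,-0.014,-0.066,-0.055,0,0,0]]'
python3 - <<'E'
from h import *
s=r.observe();p,d=r.camera("wrist");print(s["q"],s["ee_pos"],s["eef_rot"])
c=r.get_calibration("wrist");T=wristT(c,s);np.savez("w2.npz",p=p,d=d,T=T)
cv2.imwrite("pics/w2.png",p[...,::-1])
vv,uu=np.mgrid[0:384,0:512];o,ry=ray(c,np.c_[uu.ravel(),vv.ravel()],T);P=o+ry*d.ravel()[:,None]
t=(abs(P[:,2]-85)<4)&(np.hypot(P[:,0]-462,P[:,1]-32)<30)&(d.ravel()>0)
X=P[t][:,:2].astype(np.float32);print(t.sum(),P[t][:,2].mean(),X.mean(0),cv2.minAreaRect(X))
hsv=cv2.cvtColor(p,cv2.COLOR_RGB2HSV)
red=(cv2.inRange(hsv,(0,140,100),(4,255,255))|cv2.inRange(hsv,(174,140,100),(180,255,255))).ravel()>0
t=red&(np.hypot(P[:,0]-462,P[:,1]-32)<40)&(P[:,2]>43);print("red",P[t].round(0)[::6])
E
```

```text
clock: 1.82
ee_pos: [474.4, 107.2, 231.4]
eef_rot: [3.141, -0.0, 1.779]
wrist_force: [-0.0, -0.4, 0.8]
finger_gap: 85.3
grasp_force: 0.0
clock: 2.23
ee_pos: [461.2, 42.1, 176.5]
eef_rot: [-3.141, -0.0, 1.777]
wrist_force: [-0.4, 0.1, 1.1]
finger_gap: 85.4
grasp_force: 0.0
[ 9.09011309e-02 -1.33708100e-01 -1.46600880e-01  1.55818197e+00
  2.56837445e-04  1.45543653e+00] [461.18059041  42.11118922 176.45878468] [-3.14134564e+00 -2.87178508e-04  1.77705718e+00]
769 85.04738115244363 [464.19684   32.166824] ((464.3669738769531, 31.481101989746094), (24.043338775634766, 24.02949333190918), 17.767595291137695)
red [[447.  27.  46.]
 [449.  26.  45.]
 [450.  37.  85.]
 [454.  29.  85.]
 [455.  28.  86.]
 [456.  27.  85.]
 [457.  26.  85.]]
```

View pics/w2.png

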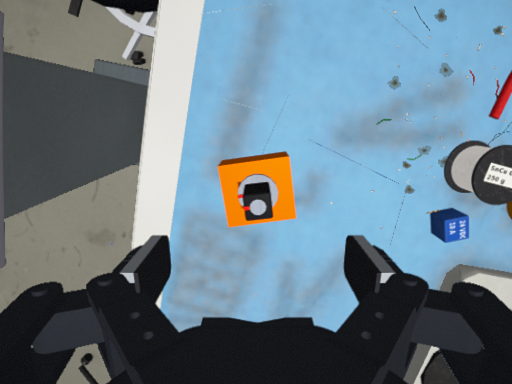

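The head is at (464.4, 31.5), top at z 85.0, 24.0 × 24.0 mm, yaw 0.31. The marks are on its robot side. I'll turn +6°, descend and grip.

```bash
python3 -m crank '[[1,0.0032,-0.0106,0,0,0,6],[1,0.0032,-0.0106,-0.03,0,0,6],[1,0.0032,-0.0106,-0.06,0,0,6],[1,0.0032,-0.0106,-0.085,0,0,6],[1,0.0032,-0.0106,-0.1,0,0,6]]'; python3 -m crank '[[1,0,0,-0.013,0,0,0],[1,0,0,-0.0255,0,0,0],[1,0,0,-0.0255,0,0,0]]';  python3 -m crank '[[0,0,0,0,0,0,0],[0,0,0,0,0,0,0],[0,0,0,0,0,0,0],[0,0,0,0,0,0,0],[0,0,0,0,0,0,0]]' 80;  python3 -m crank '[[0,0,0,0,0,0,0],[0,0,0,0,0,0,0],[0,0,0,0,0,0,0],[0,0,0,0,0,0,0],[0,0,0,0,0,0,0]]'
```

```text
clock: 2.7
ee_pos: [464.8, 32.2, 74.9]
eef_rot: [-3.141, -0.0, 1.883]
wrist_force: [-0.5, -0.7, -0.6]
finger_gap: 85.8
grasp_force: 0.0
clock: 2.95
ee_pos: [464.5, 31.9, 49.4]
eef_rot: [-3.14, -0.001, 1.883]
wrist_force: [0.4, -0.5, -0.3]
finger_gap: 85.0
grasp_force: 0.0
clock: 3.37
ee_pos: [465.4, 30.8, 51.5]
eef_rot: [3.141, 0.0, 1.881]
wrist_force: [-4.1, -0.1, 2.2]
finger_gap: 25.2
grasp_force: 0.8
clock: 3.78
ee_pos: [465.5, 30.8, 51.6]
eef_rot: [3.14, 0.0, 1.881]
wrist_force: [-1.3, 0.3, 5.3]
finger_gap: 23.0
grasp_force: 78.7
```

```bash
python3 -m crank '[[0,0,0,0.01,0,0,0],[0,0,0,0.025,0,0,0],[0,0,0,0.045,0,0,0],[0,0,0,0.07,0,0,0],[0,0,0,0.1,0,0,0]]';  python3 -m crank '[[0,0.006,0.035,0,0,0,4],[0,0.013,0.07,0,0,0,8],[0,0.02,0.105,0,0,0,12],[0,0.026,0.14,0,0,0,16],[0,0.033,0.175,0,0,0,20]]';  python3 -m crank '[[0,0.006,0.035,0,0,0,1.8],[0,0.013,0.07,0,0,0,1.8],[0,0.0196,0.106,0,0,0,1.8],[0,0.0196,0.106,0,0,0,1.8],[0,0.0196,0.106,0,0,0,1.8]]'
python3 - <<'E'
from h import *
s=r.observe();print(s["q"],s["ee_pos"],s["eef_rot"],s["finger_gap"],s["wrist_force"])
p,d=r.camera("wrist");c=r.get_calibration("wrist");np.savez("w3.npz",p=p,d=d,T=wristT(c,s))
q,e=r.camera("scene");np.savez("s3.npz",p=q,d=e)
b=cv2.resize(q[100:190,130:250],(512,384),interpolation=cv2.INTER_CUBIC)
cv2.imwrite("pics/w3.png",np.vstack([p[100:],b[:300]])[...,::-1])
E
```

```text
clock: 4.2
ee_pos: [464.1, 30.7, 151.1]
eef_rot: [-3.139, -0.001, 1.881]
wrist_force: [1.0, 0.1, -1.3]
finger_gap: 23.0
grasp_force: 78.4
clock: 4.62
ee_pos: [497.9, 207.4, 151.3]
eef_rot: [3.142, 0.0, 2.233]
wrist_force: [0.7, -0.2, -1.5]
finger_gap: 23.2
grasp_force: 78.4
clock: 5.03
ee_pos: [517.2, 313.2, 150.1]
eef_rot: [-3.14, -0.0, 2.264]
wrist_force: [0.2, -1.0, -0.8]
finger_gap: 22.8
grasp_force: 78.8
[ 5.44574444e-01  2.04795647e-01  1.50835326e-01  1.51856120e+00
 -8.97356103e-05  1.42212446e+00] [517.22992788 313.23810174 150.08805192] [-3.13987320e+00 -1.66798574e-04  2.26404257e+00] 22.750716070548474 [ 0.16617928 -0.98167325 -0.82020869]
```

View pics/w3.png

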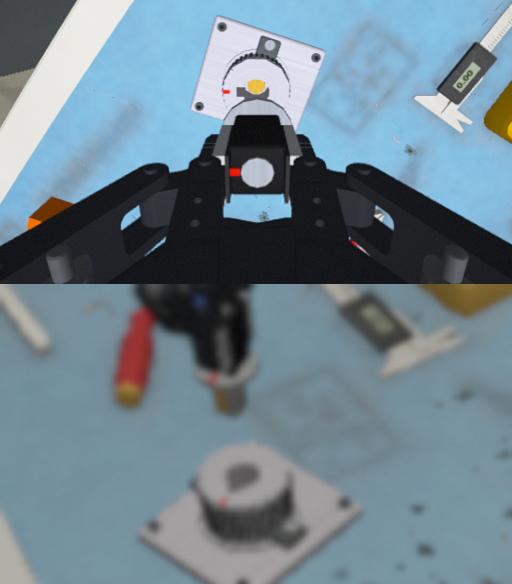

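The spindle is held upright with its mark to the left (235,272 in the full picture). The keyway mark (226,192) is also left of the bore (256,187). Now to measure the held head and the hub in this same picture.

```bash
python3 - <<'E'
from h import *
D=np.load("w3.npz");p,d,T=D["p"],D["d"],D["T"];c=r.get_calibration("wrist")
hsv=cv2.cvtColor(p,cv2.COLOR_RGB2HSV)
vv,uu=np.mgrid[0:384,0:512];o,ry=ray(c,np.c_[uu.ravel(),vv.ravel()],T);P=o+ry*d.ravel()[:,None];ok=d.ravel()>0
red=(cv2.inRange(hsv,(0,140,100),(5,255,255))|cv2.inRange(hsv,(173,140,100),(180,255,255))).ravel()>0
cen=np.array([517,312.5]);near=np.hypot(*(P[:,:2]-cen).T)
for z in(185,):
    t=ok&(abs(P[:,2]-z)<8)&(near<17);X=P[t][:,:2].astype(np.float32)
    # exclude finger parts along tool y by colour-free minAreaRect
    print("head",t.sum(),P[t][:,2].mean(),X.mean(0),cv2.minAreaRect(X))
v,u=np.nonzero(cv2.inRange(p,(175,175,175),(255,255,255))[250:290,235:280]);cuv=[[u.mean()+235,v.mean()+250]]
zh=np.median(P[ok&(abs(P[:,2]-185)<8)&(near<17)][:,2]);print("disc",cuv,onplane(c,cuv,zh,T))
tr=red&ok&(near<40)&(P[:,2]>175);print("headmark",P[tr].mean(0),tr.sum())
fl=ok&(abs(P[:,2]-146)<4)&(near<24);print("flange",fl.sum(),P[fl][:,2].mean() if fl.any() else 0,cv2.minEnclosingCircle(P[fl][:,:2].astype(np.float32)))
th=ok&(abs(P[:,2]-50)<4)&(near<34);X=P[th][:,:2].astype(np.float32);print("hub",th.sum(),cv2.minEnclosingCircle(X))
tr=red&ok&(near<40)&(abs(P[:,2]-50)<6);v,u=np.nonzero((red&(near<40)&(P[:,2]<60)).reshape(384,512));
m=onplane(c,[[u.mean(),v.mean()]],50,T)[0];print("keymark",m,len(u))
for h in(cv2.minEnclosingCircle(X)[0],cen):print(np.arctan2(h[1]-m[1],h[0]-m[0]))
E
```

```text
head 3670 184.04108689984716 [515.73553 315.16162] ((516.9828491210938, 313.79241943359375), (28.88335609436035, 25.209869384765625), 40.79745864868164)
disc [[np.float64(257.0014947683109), np.float64(272.3378176382661)]] [[517.47883149 313.66867647 183.69177922]]
headmark [511.15294339 309.78840887 187.14544844] 91
flange 998 143.93082388971877 ((513.2654418945312, 317.9036560058594), 18.644302368164062)
hub 1975 ((516.578125, 311.879638671875), 29.687442779541016)
keymark [497.34859274 295.64553393  50.        ] 26
0.7011334154190932
0.708931353828266
```

The head (517.4, 313.7) is about (−0.7, −1.6) mm from needed and the yaw is within 0.01 rad. I'll correct and descend. The tip should meet the bore after 55 mm, the key meets the keyway at 65 mm and the spindle is home at 89 mm.

```bash
python3 -m crank '[[0,-0.0007,-0.0016,-0.02,0,0,0.5],[0,-0.0007,-0.0016,-0.04,0,0,0.5],[0,-0.0007,-0.0016,-0.052,0,0,0.5],[0,-0.0007,-0.0016,-0.056,0,0,0.5],[0,-0.0007,-0.0016,-0.06,0,0,0.5]]' 100; python3 -m crank '[[0,0,0,-0.003,0,0,0],[0,0,0,-0.006,0,0,0],[0,0,0,-0.009,0,0,0],[0,0,0,-0.012,0,0,0]]'
```

```text
clock: 5.55
ee_pos: [516.9, 309.3, 90.8]
eef_rot: [-3.141, -0.0, 2.269]
wrist_force: [0.2, 0.2, -0.9]
finger_gap: 22.8
grasp_force: 99.8
clock: 5.88
ee_pos: [517.1, 310.4, 79.1]
eef_rot: [3.141, 0.0, 2.27]
wrist_force: [-0.5, -0.3, -1.3]
finger_gap: 22.9
grasp_force: 100.0
```

No force at 72 mm of descent, past the 65 mm where the key would have stopped on the face, so the key is in the keyway. Continuing to push.

```bash
python3 -m crank '[[0,0,0,-0.004,0,0,0],[0,0,0,-0.007,0,0,0],[0,0,0,-0.009,0,0,0],[0,0,0,-0.011,0,0,0],[0,0,0,-0.013,0,0,0]]'; python3 -m crank '[[0,0,0,-0.001,0,0,0],[0,0,0,-0.002,0,0,0],[0,0,0,-0.003,0,0,0],[0,0,0,-0.004,0,0,0]]'
```

```text
clock: 6.3
ee_pos: [517.0, 310.3, 66.4]
eef_rot: [3.141, 0.0, 2.27]
wrist_force: [-2.0, -1.0, 6.3]
finger_gap: 23.0
grasp_force: 101.1
clock: 6.63
ee_pos: [517.0, 310.3, 62.7]
eef_rot: [3.141, 0.0, 2.27]
wrist_force: [-2.7, -0.2, 8.4]
finger_gap: 22.9
grasp_force: 101.3
```

```bash
python3 -m crank '[[0,0,0,-0.0007,0,0,0],[0,0,0,-0.0014,0,0,0],[0,0,0,-0.002,0,0,0],[0,0,0,-0.002,0,0,0]]' 110
```

```text
clock: 6.97
ee_pos: [517.1, 310.4, 61.7]
eef_rot: [3.14, 0.0, 2.27]
wrist_force: [-5.2, -2.9, 14.1]
finger_gap: 23.0
grasp_force: 108.0
```

The force now rises while the motion stalls, so the flange is touching the face. I'll add a little more push and check by picture.

```bash
python3 -m crank '[[0,0,0,-0.001,0,0,0],[0,0,0,-0.002,0,0,0],[0,0,0,-0.002,0,0,0],[0,0,0,-0.002,0,0,0]]'
python3 - <<'E'
from h import *
s=r.observe();print(s["ee_pos"],s["wrist_force"],s["torque"],s["grasp_force"])
p,d=r.camera("wrist");c=r.get_calibration("wrist");T=wristT(c,s)
vv,uu=np.mgrid[0:384,0:512];o,ry=ray(c,np.c_[uu.ravel(),vv.ravel()],T);P=o+ry*d.ravel()[:,None]
near=np.hypot(P[:,0]-517,P[:,1]-312);t=(d.ravel()>0)&(near<31);print(np.histogram(P[t][:,2],bins=np.arange(40,104,2)))
t=t&(near<7)&(P[:,2]>80);print("head top",np.median(P[t][:,2]))
q,e=r.camera("scene")
b=cv2.resize(q[110:190,135:245],(512,372),interpolation=cv2.INTER_CUBIC)
cv2.imwrite("pics/w4.png",np.vstack([p[160:],b])[...,::-1])
E
```

```text
clock: 7.3
ee_pos: [517.1, 310.4, 61.6]
eef_rot: [3.139, 0.0, 2.27]
wrist_force: [-10.6, -5.1, 26.1]
finger_gap: 22.8
grasp_force: 110.0
[517.10674949 310.36344663  61.62927678] [-10.63205023  -5.07974349  26.05340599] [-1.23800058  2.37354976 -0.0249907 ] 109.9556565284729
(array([  74,   76,  239,   92, 1343, 1169,  120,  792,   44,   65,   55,
         64,   81,   98,  126,  142,  148,  164,  160,  169,  186,  194,
        191,  217,  204,  211,  337, 2108,  569,  505,  107]), array([ 40,  42,  44,  46,  48,  50,  52,  54,  56,  58,  60,  62,  64,
        66,  68,  70,  72,  74,  76,  78,  80,  82,  84,  86,  88,  90,
        92,  94,  96,  98, 100, 102]))
head top 95.89485320884883
```

View pics/w4.png

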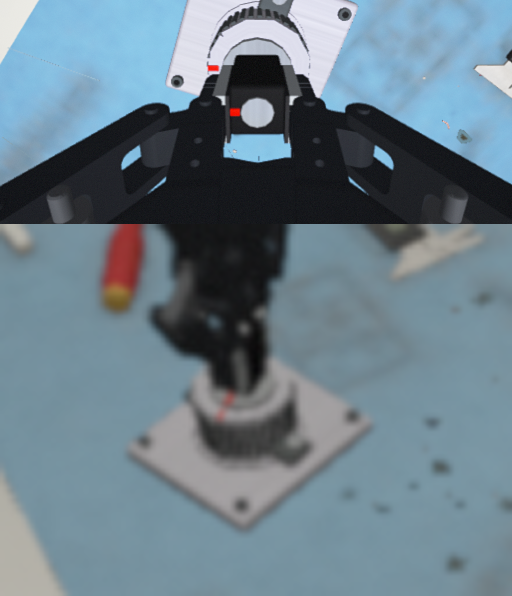

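The picture and depth show the flange flat on the hub, with its red mark in line with the hub's. The flange top is ≈55 mm and the head top ≈95.5 mm, as they must be when home. I'll ease some of the side load and watch that it stays put.

```bash
python3 -m crank '[[0,-0.0006,-0.0003,0,0,0,0],[0,-0.001,-0.0005,0,0,0,0],[0,-0.001,-0.0005,0,0,0,0],[0,-0.001,-0.0005,-0.0005,0,0,0],[0,-0.001,-0.0005,-0.0005,0,0,0]]'; python3 -m crank '[[0,0,0,0,0,0,0],[0,0,0,0,0,0,0],[0,0,0,0,0,0,0],[0,0,0,0,0,0,0],[0,0,0,0,0,0,0]]'
```

```text
clock: 7.82
ee_pos: [517.0, 310.4, 61.6]
eef_rot: [3.136, 0.001, 2.27]
wrist_force: [-6.0, -3.4, 27.2]
finger_gap: 22.9
grasp_force: 110.0
clock: 8.23
ee_pos: [517.1, 310.4, 61.7]
eef_rot: [3.136, 0.001, 2.27]
wrist_force: [-6.2, -3.2, 26.5]
finger_gap: 22.7
grasp_force: 110.0
```

Steady at 61.6 mm under a 27 N push, well above the 10 N spring, with the grip firm.

```bash
python3 -c "
from bench import r
print(r.sign_off())"
```

```text
the job is handed in; nothing more can be done
None
```

The spindle is in the hub with its key in the keyway and its flange flush on the face. The arm still holds it pressed home with about 27 N; the job was handed in at about 8 s.

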